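# Turn the tub and saucer over in the galley stand

### The job

In the turn-over stand on the cork counter, a yellow tub stands mouth-up with a blue saucer capping it. Swing the wire cage right over by its red crank handle, guiding it gently all the way down on the other side without letting it drop, so that tub and saucer are inverted together and the tub stands mouth-down on the saucer to drain. Then let go.

Things in the scene. Friction and masses are not known exactly. Their poses are not given: they have to be found in the camera images.
- crank_grip (a point): Centre of the red crank sleeve, 18 mm thick, 50 mm long, level, on the cage's side towards the robot, 62 mm above the counter. It spins freely on its rod, so a hand holding it need not turn. x: along the sleeve, towards the cage; y: level, from hinge line to sleeve; z up at the start; they turn with the cage. Free for 60 mm either way along x, but for its rod.
- cage (a joint): Swing of the wire cage in its fixed wooden stand: 0 at the start, 1.57 on end, 3.14 fully over at its stop. The hinge line is level, 62 mm up, parallel to the sleeve and 100 mm from it on its -y side: the sleeve swings up and over in a half circle, ending 200 mm away at its first height. Nearly free: let go midway, it falls. About 5 N at the crank.
- tub_mid (a point): Centre (half-way up, on the axis) of the loose yellow plastic tub in the cage: round, 60 mm tall, 98 mm across its open mouth, 90 mm at the base, wall 3 mm. z points from its base to its mouth: up at the start.
- saucer_mid (a point): Centre of the inner face of the loose blue saucer that caps the tub: 122 mm across, 17 mm tall, its rim reaching 8 mm down over the tub's mouth. The point is level with the mouth, 30 mm from the tub's centre. z points out of its foot side: up at the start, as it lies upside down on the tub. The cage leaves the pair about 3 mm of play.
There are look-alikes about, which are no part of the job. What is shaped like the part that bears tub_mid but pink or purple is not meant. Of the things that look like the part that bears saucer_mid, the smaller one is meant.

How it is judged (in metres and radians):
At the end, for the whole second after the job is handed in: The cage lies at rest fully over (within 0.14 rad of its stop), and tub and saucer are both upside down from how they began (within 10 degrees), the tub standing mouth-down on the saucer, centred within 12 mm and seated within 6 mm (value of joint cage above 3 rad and velocity of joint cage between -0.1 and 0.1 rad/s and angle between each of tub_mid, saucer_mid's own z axis and vertical above 2.96 rad and horizontal distance between tub_mid and saucer_mid below 0.012 m and distance between tub_mid and saucer_mid below 0.036 m); the robot touches nothing.
It fails at once if the cage is dropped or flung (swings faster than 3 rad/s) (velocity of joint cage above 3 rad/s or velocity of joint cage below -3 rad/s).
It fails at once if tub and saucer come apart (centres more than 50 mm apart) (distance between tub_mid and saucer_mid above 0.05 m).
It also fails if it takes over 38 s, if anything falls off the work surface, if the arm or the gripper's body presses on something with over 40 N, if the wrist force passes 120 N, or if a joint passes its speed limit or range.

### The arm

A 6-joint arm with a two-finger parallel gripper is mounted at the origin on the work surface. World frame = base frame: x ahead of the robot, y to its left, z up, the work surface at z = 0. Lengths are in mm, angles in rad, forces in N, time in s.
With the tool pointing down it reaches from about 275 to 1000 mm from the base axis. Payload 8.4 kg.
Tool frame: the origin (TCP) lies at the very end of the fingers, on their centre line; the grasp point (between the pads) lies 19 mm behind it; z points along the fingers, y is the direction in which the jaws open and shut (so a half turn about z gives the same grasp; the last joint's range is limited). The gripper opens to 85 mm and grips with 20 to 120 N. Pads are 22 mm wide; open, the fingers measure 114 mm over their backs; the gripper's body (76 mm by 85 mm) begins 54 mm behind the grasp point. The pads swing forward as they close: fully open they stand 13 mm farther back than shut.
Start: joints at [-1.161, 0.353, 1.633, -0, 1.155, -0.002], TCP at [250.161, -572.754, 231.281] pointing down, gripper open.
Joint ranges: [-2.63, 2.63], [-0.92, 2.1], [0.06, 2.66], [-1.3, 4.44], [0, 2.69], [-3.02, 3.02]. Speed limits (rad/s): [2.22, 2.22, 2.79, 3.14, 3.14, 3.14].

### API

Orientations are given as [roll, pitch, yaw] about the fixed x, y, z axes, in that order (R = Rz(yaw) Ry(pitch) Rx(roll)).
In Python, from rig import r gives the robot as it stands.
- The arm moves only by the tool move_arm, never from a script. Its argument "increments" is a list of rows, each an object of numbers: "tx", "ty", "tz": the shift along the tool's x, y, z in cm; "rx", "ry", "rz": the turn, a rotation vector about the tool's x, y, z in degrees; "gripper": the gripper's target within -1 to 1 (fully open at 1, half-way at 0, shut at -1). A call has 1 to 12 rows; each row shifts and turns the commanded pose from where the row before left it, along the tool's axes as they then stand; what a row does not reach is not made up. A row lasts 1/10 s, in which the tool goes at most 50 mm and 8.59 degrees, less where a joint would pass 70% of its speed; a pose out of reach is approached as far as the arm can. A call is refused whole if a number of a shift passes 5 or a number of a turn 8.59, either way. A call with a gripper value outside its range is refused whole. The fingers move at their own pace and stop on an object; "squeeze" is the grip in N (left out, the last holds). Time passes only in rows, so rows that do not move let the fingers close. It gives the time, the measured TCP pose, the force and the opening at its end, in the units of the state.
- r.sense(): the state, without advancing time (a new reading comes with each control period).
- r.grab_frame(name): name is "scene" or "top" or "wrist"; returns (picture, depth): 384x512x3 uint8, red, green, blue; 384x512 float32, mm along the optical axis (not along the pixel's ray), 0 where there is no reading.
- r.camera_model(name): a dict with "fx", "fy", "cx", "cy" (pixels), "k1" (the pictures are not rectified: a ray, as slopes to the right and down, at radius r is drawn at 1 + k1 r^2 times it, then the intrinsics apply), "R" (3x3) and "t" (3): a world point X has camera coordinates R X + t; the wrist camera has in their place "hand_eye" (4x4, takes a point from camera to tool coordinates, whose origin is the TCP and whose axes are the flange's). Camera axes: x right, y down, z forward; pixel columns grow to the right and rows downward; lengths in mm; the calibration is good to about 2 mm. A picture is of the moment at which its call begins: read the wrist's pose just before it. camera_model takes no time and is no camera call.
- r.sign_off(): hands the job in, once; it reports no verdict.
Trained networks look in the newest picture that a camera, given by its name, has taken for a name from the list of things; names that differ only in an ending like _2 or _b are one class to them, and where a whole thing is asked for, a point or a joint stands for the part that bears it (a point fixed in the world has none). Each returns a list of dicts, best first, with "confidence" (0 to 1); they miss things now and then, are a little off and sometimes report something else, mostly with a low value. They report only what shows in the picture. A call takes as long as a camera call. They do not tell look-alikes from the thing itself.
- r.cut_out(query, camera): "mask" (384x512 bool, what is visible of it) and "bbox" ([left, top, right, bottom] in pixels, round what is visible of it).
- r.place_of(query, camera): "location" ([row, column] in pixels: a listed point, or the origin of a listed thing).
The state is a dict: "clock": time; "qpos": joint angles; "qvel": joint speeds; "joint_efforts": joint torques, N m; "eef_pos": TCP position; "tcp_rot": TCP orientation; "contact_force": force on the tool from outside, world axes, zero at the start; "wrist_torque": the same for the moment, N m; "opening": opening from 0.0 (shut) to 1.0 (fully open).
Only numpy, scipy, OpenCV 4.12 (cv2) and the standard library are available. Lean on these libraries where they do the work, as an engineer would, in place of code of your own. Each camera call takes 0.05 s, during which the arm holds its last target. There are 200 camera calls.

## Working session

There is one attempt and no reset: what is moved stays moved. The work goes in short steps, Python scripts to look and compute and a tool call to move; the robot and the scene stay as the last step left them, time stands still between calls to the robot, and variables do not carry over. Pictures are saved under pics/ and viewed, about 8 in all and at most 12, crops included, and the job is handed in when it is done.

Besides the shell and the picture viewer there is one more tool, called after "Emit:" as name([rows], argument=value, ...), one row to a line, values as JSON. move_arm: Moves the arm, as the interface text tells. Its arguments: {"type":"object","properties":{"increments":{"type":"array","items":{"type":"object","properties":{"tx":{"type":"number"},"ty":{"type":"number"},"tz":{"type":"number"},"rx":{"type":"number"},"ry":{"type":"number"},"rz":{"type":"number"},"gripper":{"type":"number"}}}},"squeeze":{"type":"number"}},"required":["increments"]}

```bash
mkdir -p pics; cat > h.py <<'E'
import numpy as np, cv2
from rig import r
from scipy.spatial.transform import Rotation as Ro
def pix2ray(m,u,v):
    x,y=(u-m['cx'])/m['fx'],(v-m['cy'])/m['fy']; a,b=x,y
    for _ in range(20):
        s=1+m['k1']*(a*a+b*b); a,b=x/s,y/s
    return np.array([a,b,1.])
def ext(name,s=None):
    m=r.camera_model(name)
    if 'R' in m: R=np.array(m['R']);t=np.array(m['t']);return m,R.T,-R.T@t
    s=s or r.sense();H=np.array(m['hand_eye']);T=Ro.from_euler('xyz',s['tcp_rot']).as_matrix()
    return m,T@H[:3,:3],T@H[:3,3]+np.array(s['eef_pos'])
def w(e,u,v,d): m,R,c=e; return R@(pix2ray(m,u,v)*d)+c
def tri(obs):
    A=np.zeros((3,3));b=np.zeros(3)
    for e,u,v in obs:
        m,R,c=e;d=R@pix2ray(m,u,v);d/=np.linalg.norm(d);P=np.eye(3)-np.outer(d,d);A+=P;b+=P@c
    return np.linalg.solve(A,b)
E
python3 - <<'E'
from h import *
print(r.sense())
P={}
for n in('scene','top'):
    p,d=r.grab_frame(n);np.savez('/tmp/'+n,p=p,d=d)
    P[n]=p;e=ext(n)
    for q in('crank_grip','tub_mid','saucer_mid'):
        for o in r.place_of(q,n):
            v,u=o['location'];dd=d[int(v),int(u)];print(n,q,o['confidence'],int(u),int(v),w(e,u,v,dd).round())
cv2.imwrite('pics/a.png',np.hstack([cv2.resize(P[n],(800,600))[:,:,::-1] for n in('scene',)]))
cv2.imwrite('pics/b.png',cv2.resize(P['top'],(800,600))[:,:,::-1])
E
```

```text
{'clock': 0.0, 'qpos': array([-1.16137339e+00,  3.53633039e-01,  1.63414622e+00, -7.01105602e-06,
        1.15519476e+00, -2.38987815e-03]), 'qvel': array([-0.0013011 , -0.00119938,  0.00043826, -0.00041242,  0.00043735,
        0.00164338]), 'joint_efforts': array([ 1.76167785e-03, -6.05240679e+01, -3.42063868e+01, -9.36107085e-05,
        9.11832409e-03, -5.64731715e-05]), 'eef_pos': array([ 249.98197311, -572.30537136,  230.56594621]), 'tcp_rot': array([-3.14021128e+00,  3.10901822e-06,  4.11815649e-01]), 'contact_force': array([-0.04513397, -0.55451286, -0.02880605]), 'wrist_torque': array([-0.01685928,  0.01578847, -0.07860692]), 'opening': 1.000572188088763}
scene crank_grip 0.86 239 197 [517. 118.  65.]
scene tub_mid 0.81 364 196 [781. 350.   0.]
scene tub_mid 0.68 237 197 [513. 118.  63.]
scene tub_mid 0.65 292 208 [663.  95.  99.]
scene tub_mid 0.65 237 177 [458. 214.  49.]
scene saucer_mid 0.92 179 198 [350.  93.  26.]
scene saucer_mid 0.78 291 199 [647. 129.  96.]
top crank_grip 0.63 248 203 [511. 130.  68.]
top tub_mid 0.63 175 105 [781. 316.   4.]
top tub_mid 0.59 199 242 [425. 253.   5.]
top saucer_mid 0.9 260 281 [329. 103.  25.]
top saucer_mid 0.69 242 145 [646. 143.  99.]
```

View pics/a.png

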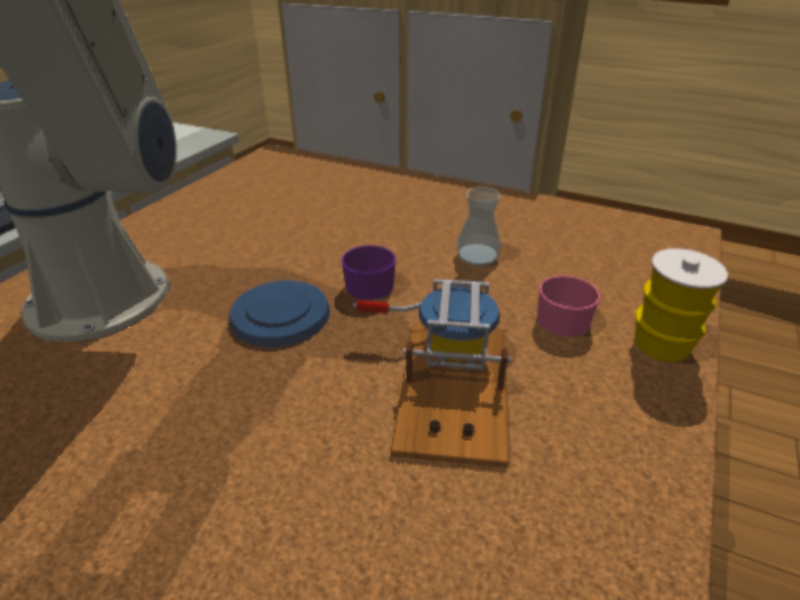

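View pics/b.png

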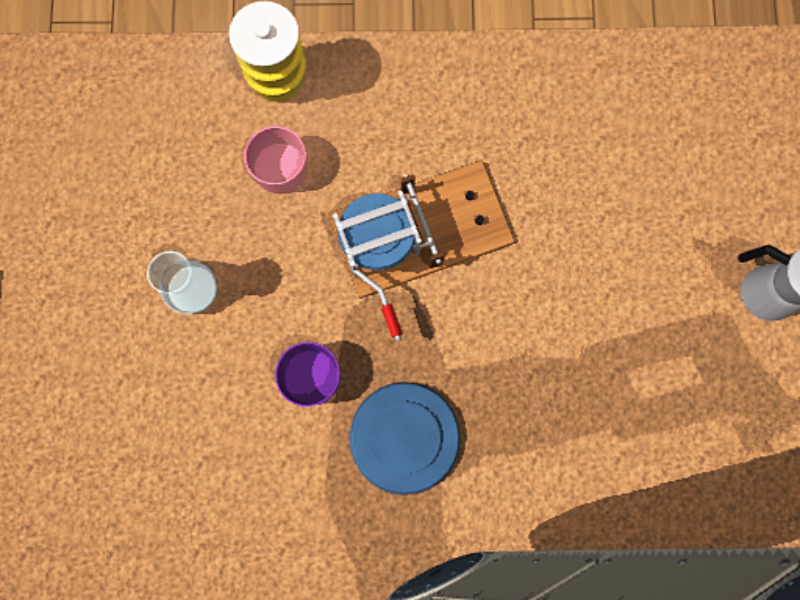

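The scene view shows the capped tub in the cage at about (460,320). The red sleeve at (372,306) is the only red thing there. In the top view the sleeve is at (391,321), and the hinge rod runs (408,185)–(437,262).

Look-alikes:
- **Tub:** purple (369,272) and pink (567,305) tubs. The yellow canister at (680,305) is not a tub.
- **Saucer:** the big blue plate at (280,312). The smaller saucer in the cage is the one meant.

```bash
cat > m.py <<'E'
from h import *
def red(p):
    p=p.astype(int);m=((p[...,0]>110)&(p[...,1]<60)&(p[...,2]<60)).astype(np.uint8)
    n,l,s,c=cv2.connectedComponentsWithStats(m);i=1+np.argmax(s[1:,4]);return l==i
def ends(p):
    v,u=np.nonzero(red(p));X=np.c_[u,v].astype(float);c=X.mean(0);a=np.linalg.svd(X-c,full_matrices=False)[2][0]
    t=(X-c)@a;return c+a*t.min(),c+a*t.max(),c,len(u)
E
python3 - <<'E'
from m import *
o={}
for n in('scene','top'):
    z=np.load('/tmp/%s.npz'%n);p,d=z['p'],z['d'];e=ext(n);E=ends(p);o[n]=(e,E);print(n,E)
    M=red(p);v,u=np.nonzero(M);W=np.array([w(e,a,b,d[b,a]) for a,b in zip(u,v)]);print('depth med',np.median(W,0).round(1))
(es,S),(et,T)=o['scene'],o['top']
print('centre',tri([(es,*S[2]),(et,*T[2])]))
for i,j in((0,0),(1,1),(0,1),(1,0)):
    print(i,j,tri([(es,*S[i]),(et,*T[j])]).round(1))
# top only on plane z=62
m,R,c=et
def pl(u,v,z):
    k=R@pix2ray(m,u,v);return c+k*(z-c[2])/k[2]
a,b=pl(*T[0],64),pl(*T[1],64);print('plane',a,b,(a+b)/2,np.degrees(np.arctan2(*(b-a)[[1,0]])))
# hinge rod & plank
a,b=pl(408*.64,185*.64,62),pl(437*.64,262*.64,62);print('hinge',a,b,np.degrees(np.arctan2(*(a-b)[[1,0]])))
p=np.load('/tmp/top.npz')['p'];cv2.imwrite('pics/c.png',cv2.resize(p[90:240,190:350],None,fx=5,fy=4*5/4,interpolation=cv2.INTER_CUBIC)[:600,:,::-1])
E
```

```text
scene (array([228.93071248, 192.96667468]), array([248.04752885, 194.33689447]), array([239.19148936, 193.70212766]), 47)
depth med [514.9 125.1  70.5]
top (array([246.56249867, 194.47959328]), array([253.16746036, 214.27687063]), array([249.85      , 204.33333333]), 120)
depth med [509.7 126.7  69.5]
centre [510.58825851 127.72488806  67.81573638]
0 0 [512.9 120.8  82. ]
1 1 [507.3 132.2  57.6]
0 1 [486.4 119.9  67.5]
1 0 [533.1 134.5  69. ]
plane [534.12888449 134.66312888  64.        ] [486.22644818 119.43746927  64.        ] [510.17766634 127.05029908  64.        ] -162.36728238601864
hinge [724.34707681  96.97307178  62.        ] [599.38273885  53.90487764  62.        ] 19.016198404323436
```

View pics/c.png

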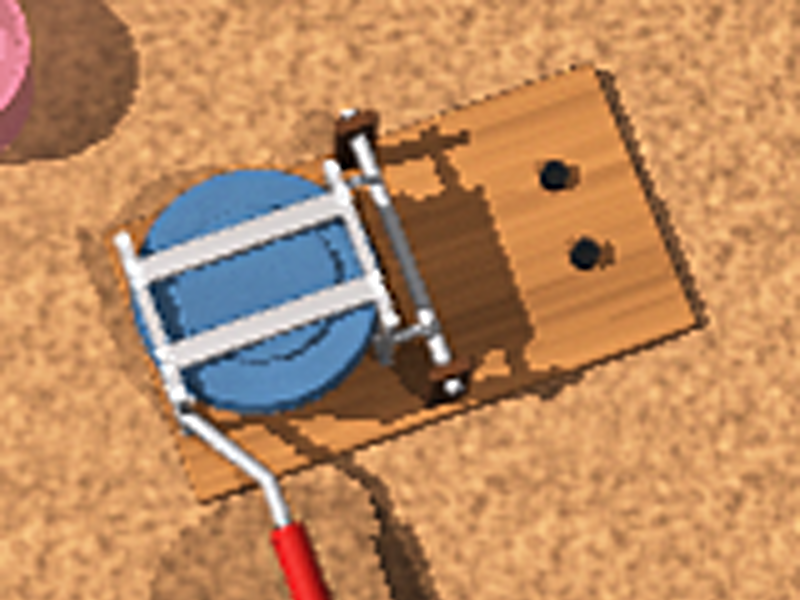

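The crop shows the silver cage over the blue saucer and the red sleeve at the lower edge (300,565), with the hinge between two brown posts to its right. The sleeve is at about (510,127,~64) with its axis at yaw 18.4°, 97 mm from the hinge line, which agrees with the given 100 mm. I'll move to hover above it.

Emit:
move_arm([
  {"tx": 1.5, "ty": -1.5, "tz": 0.2},
  {"tx": 3, "ty": -3.1, "tz": 0.4},
  {"tx": 3, "ty": -3.1, "tz": 0.4},
  {"tx": 3, "ty": -3.1, "tz": 0.4},
  {"tx": 3, "ty": -3.1, "tz": 0.4},
  {"tx": 3, "ty": -3.1, "tz": 0.4},
  {"tx": 3, "ty": -3.1, "tz": 0.4},
  {"tx": 3, "ty": -3.1, "tz": 0.4},
  {"tx": 3, "ty": -3.1, "tz": 0.4},
  {"tx": 3, "ty": -3.1, "tz": 0.4},
  {"tx": 3, "ty": -3.1, "tz": 0.4},
  {"tx": 3, "ty": -3.1, "tz": 0.4},
])

```text
invalid input
```

Emit:
move_arm([
  {"tx": 3, "ty": -3.1, "tz": 0.6},
  {"tx": 3, "ty": -3.1, "tz": 0.6},
  {"tx": 3, "ty": -3.1, "tz": 0.6},
  {"tx": 3, "ty": -3.1, "tz": 0.6},
  {"tx": 3, "ty": -3.2, "tz": 0.6},
  {"tx": 2.1, "ty": -2.4, "tz": 0.6},
  {"rz": 5.2},
  {},
  {},
  {},
])

```text
invalid input
```

```bash
python3 - <<'E'
from m import *
s=r.sense();p,d=r.grab_frame('wrist');np.savez('/tmp/w1',p=p,d=d)
print(s['clock'],s['eef_pos'],s['tcp_rot'],s['contact_force'])
e=ext('wrist',s);E=ends(p);print(E)
v,u=np.nonzero(red(p));W=np.array([w(e,a,b,d[b,a]) for a,b in zip(u,v) if d[b,a]>0]);print(np.median(W,0),W.min(0),W.max(0))
et=ext('top');print('tri',tri([(e,*E[2]),(et,249.85,204.33)]))
m,R,c=e
def pl(u,v,z):
    k=R@pix2ray(m,u,v);return c+k*(z-c[2])/k[2]
a,b=pl(*E[0],64),pl(*E[1],64);print('plane',a,b,np.degrees(np.arctan2(*(b-a)[[1,0]])))
cv2.imwrite('pics/d.png',p[:,:,::-1])
E
```

```text
0.4 [ 250.12433691 -572.68884896  231.14963446] [-3.14135829e+00 -6.26582523e-06  4.11804052e-01] [-0.60756381 -0.4391147  -0.00097379]Traceback (most recent call last):
  File "<stdin>", line 4, in <module>
  File "m.py", line 6, in ends
    v,u=np.nonzero(red(p));X=np.c_[u,v].astype(float);c=X.mean(0);a=np.linalg.svd(X-c,full_matrices=False)[2][0]
                   ~~~^^^
  File "m.py", line 4, in red
    n,l,s,c=cv2.connectedComponentsWithStats(m);i=1+np.argmax(s[1:,4]);return l==i
                                                    ~~~~~~~~~^^^^^^^^^
    return _wrapfunc(a, 'argmax', axis=axis, out=out, **kwds)
    return bound(*args, **kwds)
ValueError: attempt to get argmax of an empty sequence
```

Both moves were refused, probably because each row needs every field. I'll test that with one full row.

Emit:
move_arm([
  {"tx": 1.5, "ty": -1.5, "tz": 0.2, "rx": 0, "ry": 0, "rz": 0, "gripper": 1},
], squeeze=50)

```text
clock: 0.55
eef_pos: [257.5, -554.6, 229.5]
tcp_rot: [3.14, 0.001, 0.411]
contact_force: [1.0, 0.7, 0.8]
opening: 0.997
```

Emit:
move_arm([
  {"tx": 3, "ty": -3.1, "tz": 0.4, "rx": 0, "ry": 0, "rz": 0, "gripper": 1},
  {"tx": 3, "ty": -3.1, "tz": 0.4, "rx": 0, "ry": 0, "rz": 0, "gripper": 1},
  {"tx": 3, "ty": -3.1, "tz": 0.4, "rx": 0, "ry": 0, "rz": 0, "gripper": 1},
  {"tx": 3, "ty": -3.1, "tz": 0.4, "rx": 0, "ry": 0, "rz": 0, "gripper": 1},
  {"tx": 3, "ty": -3.1, "tz": 0.4, "rx": 0, "ry": 0, "rz": 0, "gripper": 1},
  {"tx": 3, "ty": -3.1, "tz": 0.4, "rx": 0, "ry": 0, "rz": 0, "gripper": 1},
  {"tx": 3, "ty": -3.1, "tz": 0.4, "rx": 0, "ry": 0, "rz": 0, "gripper": 1},
  {"tx": 3, "ty": -3.1, "tz": 0.4, "rx": 0, "ry": 0, "rz": 0, "gripper": 1},
  {"tx": 3, "ty": -3.1, "tz": 0.4, "rx": 0, "ry": 0, "rz": 0, "gripper": 1},
  {"tx": 3, "ty": -3.1, "tz": 0.4, "rx": 0, "ry": 0, "rz": 0, "gripper": 1},
  {"tx": 3, "ty": -3.1, "tz": 0.4, "rx": 0, "ry": 0, "rz": 0, "gripper": 1},
], squeeze=50)

```text
clock: 1.65
eef_pos: [424.3, -106.8, 185.5]
tcp_rot: [3.141, -0.001, 0.412]
contact_force: [0.2, 0.7, 0.3]
opening: 1.002
```

Emit:
move_arm([
  {"tx": 3, "ty": -3.1, "tz": 0.6, "rx": 0, "ry": 0, "rz": 0, "gripper": 1},
  {"tx": 3, "ty": -3.1, "tz": 0.6, "rx": 0, "ry": 0, "rz": 0, "gripper": 1},
  {"tx": 3, "ty": -3.1, "tz": 0.6, "rx": 0, "ry": 0, "rz": 0, "gripper": 1},
  {"tx": 3, "ty": -3.1, "tz": 0.6, "rx": 0, "ry": 0, "rz": 0, "gripper": 1},
  {"tx": 3, "ty": -3.2, "tz": 0.6, "rx": 0, "ry": 0, "rz": 0, "gripper": 1},
  {"tx": 2.1, "ty": -2.4, "tz": 0.6, "rx": 0, "ry": 0, "rz": 0, "gripper": 1},
  {"tx": 0, "ty": 0, "tz": 0, "rx": 0, "ry": 0, "rz": 5.2, "gripper": 1},
  {"tx": 0, "ty": 0, "tz": 0, "rx": 0, "ry": 0, "rz": 0, "gripper": 1},
  {"tx": 0, "ty": 0, "tz": 0, "rx": 0, "ry": 0, "rz": 0, "gripper": 1},
], squeeze=50)

```text
clock: 2.55
eef_pos: [508.3, 124.8, 149.3]
tcp_rot: [3.142, 0.0, 0.323]
contact_force: [-0.4, -0.2, 0.2]
opening: 1.001
```

```bash
cat > n.py <<'E'
from m import *
s=r.sense();p,d=r.grab_frame('wrist');np.savez('/tmp/w1',p=p,d=d);cv2.imwrite('pics/d.png',p[:,:,::-1])
print(s['clock'],s['eef_pos'],s['tcp_rot'],s['contact_force'])
e=ext('wrist',s);E=ends(p);print(E)
v,u=np.nonzero(red(p));W=np.array([w(e,a,b,d[b,a]) for a,b in zip(u,v) if d[b,a]>0]);print(np.median(W,0),W.min(0),W.max(0))
et=ext('top');print('tri',tri([(e,*E[2]),(et,249.85,204.33)]))
m,R,c=e
def pl(u,v,z):
    k=R@pix2ray(m,u,v);return c+k*(z-c[2])/k[2]
a,b=pl(*E[0],64),pl(*E[1],64);print('plane',a,b,np.degrees(np.arctan2(*(b-a)[[1,0]])))
E
python3 n.py
```

```text
2.55 [508.29057863 124.77272558 149.293617  ] [3.14152111e+00 2.35900716e-04 3.23414830e-01] [-0.41970709 -0.21449711  0.20065779]
(array([252.22402247, 166.34613721]), array([256.29371324, 229.98121599]), array([254.18646617, 197.03157895]), 665)
[514.44324149 122.65433371  69.16897164] [488.06292588 110.7821057   63.90129389] [536.4588576  140.19981349  72.24148026]
tri [511.37674952 124.85048989  60.09054381]
plane [535.30882735 132.137938    64.        ] [487.58295857 112.65310809  64.        ] -157.79149618224537
```

View pics/d.png

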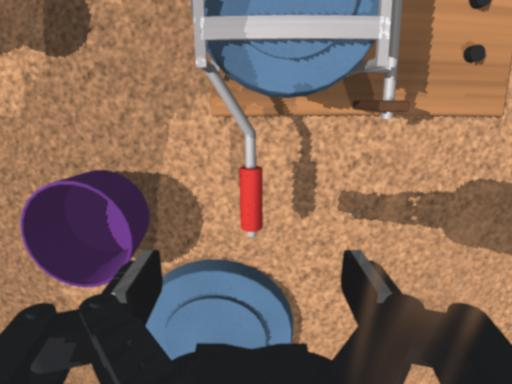

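The wrist view shows the sleeve standing free at (251,199), midway between the open fingers. The purple tub (85,230) and the plate are clear of the fingers. Triangulation gives z = 60, which fits the stated 62. I'll descend and grip.

Emit:
move_arm([
  {"tx": 0, "ty": -0.1, "tz": 1.0, "rx": 0, "ry": 0, "rz": 0, "gripper": 1},
  {"tx": 0, "ty": 0, "tz": 2.2, "rx": 0, "ry": 0, "rz": 0, "gripper": 1},
  {"tx": 0, "ty": 0, "tz": 2.2, "rx": 0, "ry": 0, "rz": 0, "gripper": 1},
  {"tx": 0, "ty": 0, "tz": 2.0, "rx": 0, "ry": 0, "rz": 0, "gripper": 1},
  {"tx": 0, "ty": 0, "tz": 1.8, "rx": 0, "ry": 0, "rz": 0, "gripper": 1},
  {"tx": 0, "ty": 0, "tz": 1.4, "rx": 0, "ry": 0, "rz": 0, "gripper": 0},
  {"tx": 0, "ty": 0, "tz": 0, "rx": 0, "ry": 0, "rz": 0, "gripper": -0.3},
], squeeze=35)

```text
clock: 3.3
eef_pos: [506.7, 125.2, 41.4]
tcp_rot: [-3.141, 0.003, 0.321]
contact_force: [0.2, 1.3, 0.3]
opening: 0.691
```

Emit:
move_arm([
  {"tx": 0, "ty": 0, "tz": 0, "rx": 0, "ry": 0, "rz": 0, "gripper": -1},
  {"tx": 0, "ty": 0, "tz": 0, "rx": 0, "ry": 0, "rz": 0, "gripper": -1},
  {"tx": 0, "ty": 0, "tz": 0, "rx": 0, "ry": 0, "rz": 0, "gripper": -1},
  {"tx": 0, "ty": 0, "tz": 0, "rx": 0, "ry": 0, "rz": 0, "gripper": -1},
  {"tx": 0, "ty": 0, "tz": 0, "rx": 0, "ry": 0, "rz": 0, "gripper": -1},
], squeeze=35)

```text
clock: 3.8
eef_pos: [509.1, 125.4, 44.2]
tcp_rot: [3.14, -0.002, 0.322]
contact_force: [1.9, -4.6, 1.0]
opening: 0.199
```

```bash
python3 n.py; python3 -c "
import numpy as np
for k in range(0,180,6):
  a,b=np.radians([k,k+6]);print(k,(10*(np.cos(a)-np.cos(b))).round(2),(-10*(np.sin(b)-np.sin(a))).round(2))"
```

```text
3.8 [509.05152399 125.38575786  44.21478535] [ 3.14037671e+00 -1.69923679e-03  3.21902164e-01] [ 1.88738587 -4.5968003   1.00746268]
(array([247.60403381, 215.51424555]), array([252.15033071, 324.11928951]), array([249.94726166, 271.49087221]), 2958)
[512.12265554 126.72075379  69.91711015] [487.33944548 110.33194254  58.10549275] [536.26384738 140.53242671  72.37923192]
tri [510.39235394 126.36925854  63.97926642]
plane [535.75022518 135.09765196  64.        ] [483.4501696  115.54925959  64.        ] -159.50557219171822
0 0.05 -1.05
6 0.16 -1.03
12 0.27 -1.01
18 0.38 -0.98
24 0.48 -0.93
30 0.57 -0.88
36 0.66 -0.81
42 0.74 -0.74
48 0.81 -0.66
54 0.88 -0.57
60 0.93 -0.48
66 0.98 -0.38
72 1.01 -0.27
78 1.03 -0.16
84 1.05 -0.05
90 1.05 0.05
96 1.03 0.16
102 1.01 0.27
108 0.98 0.38
114 0.93 0.48
120 0.88 0.57
126 0.81 0.66
132 0.74 0.74
138 0.66 0.81
144 0.57 0.88
150 0.48 0.93
156 0.38 0.98
162 0.27 1.01
168 0.16 1.03
174 0.05 1.05
```

View pics/d.png

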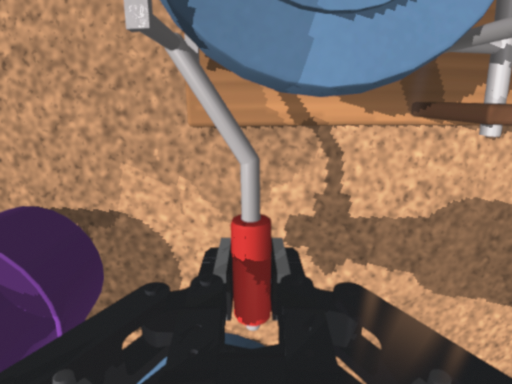

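The view shows the sleeve (251,270) held squarely between the pads, with opening 0.20 × 85 = 17 mm, matching the 18 mm sleeve. I'll swing along the half circle at 3° per row, in +ty towards the hinge.

Emit:
move_arm([
  {"tx": 0, "ty": 0.02, "tz": -0.52, "rx": 0, "ry": 0, "rz": 0, "gripper": -1},
  {"tx": 0, "ty": 0.03, "tz": -0.52, "rx": 0, "ry": 0, "rz": 0, "gripper": -1},
  {"tx": 0, "ty": 0.07, "tz": -0.52, "rx": 0, "ry": 0, "rz": 0, "gripper": -1},
  {"tx": 0, "ty": 0.09, "tz": -0.52, "rx": 0, "ry": 0, "rz": 0, "gripper": -1},
  {"tx": 0, "ty": 0.12, "tz": -0.51, "rx": 0, "ry": 0, "rz": 0, "gripper": -1},
  {"tx": 0, "ty": 0.15, "tz": -0.5, "rx": 0, "ry": 0, "rz": 0, "gripper": -1},
  {"tx": 0, "ty": 0.18, "tz": -0.49, "rx": 0, "ry": 0, "rz": 0, "gripper": -1},
  {"tx": 0, "ty": 0.2, "tz": -0.48, "rx": 0, "ry": 0, "rz": 0, "gripper": -1},
  {"tx": 0, "ty": 0.23, "tz": -0.47, "rx": 0, "ry": 0, "rz": 0, "gripper": -1},
  {"tx": 0, "ty": 0.25, "tz": -0.46, "rx": 0, "ry": 0, "rz": 0, "gripper": -1},
], squeeze=35)

```text
clock: 4.85
eef_pos: [513.4, 113.0, 93.9]
tcp_rot: [3.141, -0.002, 0.322]
contact_force: [5.1, -1.8, -6.8]
opening: 0.195
```

Emit:
move_arm([
  {"tx": 0, "ty": 0.28, "tz": -0.45, "rx": 0, "ry": 0, "rz": 0, "gripper": -1},
  {"tx": 0, "ty": 0.29, "tz": -0.43, "rx": 0, "ry": 0, "rz": 0, "gripper": -1},
  {"tx": 0, "ty": 0.32, "tz": -0.41, "rx": 0, "ry": 0, "rz": 0, "gripper": -1},
  {"tx": 0, "ty": 0.34, "tz": -0.4, "rx": 0, "ry": 0, "rz": 0, "gripper": -1},
  {"tx": 0, "ty": 0.36, "tz": -0.38, "rx": 0, "ry": 0, "rz": 0, "gripper": -1},
  {"tx": 0, "ty": 0.38, "tz": -0.36, "rx": 0, "ry": 0, "rz": 0, "gripper": -1},
  {"tx": 0, "ty": 0.4, "tz": -0.34, "rx": 0, "ry": 0, "rz": 0, "gripper": -1},
  {"tx": 0, "ty": 0.41, "tz": -0.32, "rx": 0, "ry": 0, "rz": 0, "gripper": -1},
  {"tx": 0, "ty": 0.43, "tz": -0.3, "rx": 0, "ry": 0, "rz": 0, "gripper": -1},
  {"tx": 0, "ty": 0.45, "tz": -0.27, "rx": 0, "ry": 0, "rz": 0, "gripper": -1},
], squeeze=35)

```text
clock: 5.85
eef_pos: [525.4, 78.7, 130.6]
tcp_rot: [3.141, -0.003, 0.321]
contact_force: [6.4, 1.2, -6.4]
opening: 0.194
```

Emit:
move_arm([
  {"tx": 0, "ty": 0.46, "tz": -0.25, "rx": 0, "ry": 0, "rz": 0, "gripper": -1},
  {"tx": 0, "ty": 0.47, "tz": -0.23, "rx": 0, "ry": 0, "rz": 0, "gripper": -1},
  {"tx": 0, "ty": 0.48, "tz": -0.2, "rx": 0, "ry": 0, "rz": 0, "gripper": -1},
  {"tx": 0, "ty": 0.5, "tz": -0.18, "rx": 0, "ry": 0, "rz": 0, "gripper": -1},
  {"tx": 0, "ty": 0.5, "tz": -0.15, "rx": 0, "ry": 0, "rz": 0, "gripper": -1},
  {"tx": 0, "ty": 0.51, "tz": -0.12, "rx": 0, "ry": 0, "rz": 0, "gripper": -1},
  {"tx": 0, "ty": 0.51, "tz": -0.09, "rx": 0, "ry": 0, "rz": 0, "gripper": -1},
  {"tx": 0, "ty": 0.52, "tz": -0.07, "rx": 0, "ry": 0, "rz": 0, "gripper": -1},
  {"tx": 0, "ty": 0.52, "tz": -0.03, "rx": 0, "ry": 0, "rz": 0, "gripper": -1},
  {"tx": 0, "ty": 0.53, "tz": -0.02, "rx": 0, "ry": 0, "rz": 0, "gripper": -1},
], squeeze=35)

```text
clock: 6.85
eef_pos: [541.9, 31.5, 144.3]
tcp_rot: [3.141, -0.005, 0.321]
contact_force: [7.5, 2.4, -4.7]
opening: 0.195
```

Emit:
move_arm([
  {"tx": 0, "ty": 0.53, "tz": 0.02, "rx": 0, "ry": 0, "rz": 0, "gripper": -1},
  {"tx": 0, "ty": 0.52, "tz": 0.03, "rx": 0, "ry": 0, "rz": 0, "gripper": -1},
  {"tx": 0, "ty": 0.52, "tz": 0.07, "rx": 0, "ry": 0, "rz": 0, "gripper": -1},
  {"tx": 0, "ty": 0.51, "tz": 0.09, "rx": 0, "ry": 0, "rz": 0, "gripper": -1},
  {"tx": 0, "ty": 0.51, "tz": 0.12, "rx": 0, "ry": 0, "rz": 0, "gripper": -1},
  {"tx": 0, "ty": 0.5, "tz": 0.15, "rx": 0, "ry": 0, "rz": 0, "gripper": -1},
  {"tx": 0, "ty": 0.5, "tz": 0.18, "rx": 0, "ry": 0, "rz": 0, "gripper": -1},
  {"tx": 0, "ty": 0.48, "tz": 0.2, "rx": 0, "ry": 0, "rz": 0, "gripper": -1},
  {"tx": 0, "ty": 0.47, "tz": 0.23, "rx": 0, "ry": 0, "rz": 0, "gripper": -1},
  {"tx": 0, "ty": 0.46, "tz": 0.25, "rx": 0, "ry": 0, "rz": 0, "gripper": -1},
], squeeze=35)

```text
clock: 7.85
eef_pos: [558.5, -15.9, 131.2]
tcp_rot: [3.141, -0.006, 0.321]
contact_force: [9.9, 4.7, -4.6]
opening: 0.198
```

Emit:
move_arm([
  {"tx": 0, "ty": 0.45, "tz": 0.27, "rx": 0, "ry": 0, "rz": 0, "gripper": -1},
  {"tx": 0, "ty": 0.43, "tz": 0.3, "rx": 0, "ry": 0, "rz": 0, "gripper": -1},
  {"tx": 0, "ty": 0.41, "tz": 0.32, "rx": 0, "ry": 0, "rz": 0, "gripper": -1},
  {"tx": 0, "ty": 0.4, "tz": 0.34, "rx": 0, "ry": 0, "rz": 0, "gripper": -1},
  {"tx": 0, "ty": 0.38, "tz": 0.36, "rx": 0, "ry": 0, "rz": 0, "gripper": -1},
  {"tx": 0, "ty": 0.36, "tz": 0.38, "rx": 0, "ry": 0, "rz": 0, "gripper": -1},
  {"tx": 0, "ty": 0.34, "tz": 0.4, "rx": 0, "ry": 0, "rz": 0, "gripper": -1},
  {"tx": 0, "ty": 0.32, "tz": 0.41, "rx": 0, "ry": 0, "rz": 0, "gripper": -1},
  {"tx": 0, "ty": 0.29, "tz": 0.43, "rx": 0, "ry": 0, "rz": 0, "gripper": -1},
  {"tx": 0, "ty": 0.28, "tz": 0.45, "rx": 0, "ry": 0, "rz": 0, "gripper": -1},
], squeeze=35)

```text
clock: 8.85
eef_pos: [570.7, -50.7, 94.6]
tcp_rot: [3.14, -0.007, 0.321]
contact_force: [10.5, 3.9, -4.0]
opening: 0.198
```

The swing is tracking. The axial pull is a steady ~11 N, so I'll ease the hand slightly in +tx and slow the last 30°.

Emit:
move_arm([
  {"tx": 0.03, "ty": 0.25, "tz": 0.46, "rx": 0, "ry": 0, "rz": 0, "gripper": -1},
  {"tx": 0.03, "ty": 0.23, "tz": 0.47, "rx": 0, "ry": 0, "rz": 0, "gripper": -1},
  {"tx": 0.03, "ty": 0.2, "tz": 0.48, "rx": 0, "ry": 0, "rz": 0, "gripper": -1},
  {"tx": 0.03, "ty": 0.18, "tz": 0.49, "rx": 0, "ry": 0, "rz": 0, "gripper": -1},
  {"tx": 0.03, "ty": 0.15, "tz": 0.5, "rx": 0, "ry": 0, "rz": 0, "gripper": -1},
  {"tx": 0.03, "ty": 0.12, "tz": 0.51, "rx": 0, "ry": 0, "rz": 0, "gripper": -1},
  {"tx": 0.02, "ty": 0.05, "tz": 0.26, "rx": 0, "ry": 0, "rz": 0, "gripper": -1},
  {"tx": 0, "ty": 0.04, "tz": 0.26, "rx": 0, "ry": 0, "rz": 0, "gripper": -1},
  {"tx": 0, "ty": 0.04, "tz": 0.26, "rx": 0, "ry": 0, "rz": 0, "gripper": -1},
  {"tx": 0, "ty": 0.03, "tz": 0.26, "rx": 0, "ry": 0, "rz": 0, "gripper": -1},
  {"tx": 0, "ty": 0.02, "tz": 0.26, "rx": 0, "ry": 0, "rz": 0, "gripper": -1},
], squeeze=35)

```text
clock: 9.95
eef_pos: [575.2, -63.1, 52.1]
tcp_rot: [3.14, -0.004, 0.321]
contact_force: [5.0, -2.0, -3.2]
opening: 0.198
```

Emit:
move_arm([
  {"tx": 0, "ty": 0.01, "tz": 0.2, "rx": 0, "ry": 0, "rz": 0, "gripper": -1},
  {"tx": 0, "ty": 0, "tz": 0.2, "rx": 0, "ry": 0, "rz": 0, "gripper": -1},
  {"tx": 0, "ty": 0, "tz": 0.2, "rx": 0, "ry": 0, "rz": 0, "gripper": -1},
  {"tx": 0, "ty": 0, "tz": 0.1, "rx": 0, "ry": 0, "rz": 0, "gripper": -1},
  {"tx": 0, "ty": 0, "tz": 0.1, "rx": 0, "ry": 0, "rz": 0, "gripper": -1},
  {"tx": 0, "ty": 0, "tz": 0, "rx": 0, "ry": 0, "rz": 0, "gripper": -1},
], squeeze=35)

```text
clock: 10.55
eef_pos: [575.3, -63.4, 44.3]
tcp_rot: [3.14, -0.004, 0.321]
contact_force: [4.6, -3.1, -1.3]
opening: 0.199
```

Emit:
move_arm([
  {"tx": 0, "ty": 0, "tz": 0.1, "rx": 0, "ry": 0, "rz": 0, "gripper": -1},
  {"tx": 0, "ty": 0, "tz": 0.1, "rx": 0, "ry": 0, "rz": 0, "gripper": -1},
  {"tx": 0, "ty": 0, "tz": 0, "rx": 0, "ry": 0, "rz": 0, "gripper": -1},
], squeeze=35)

```text
clock: 10.85
eef_pos: [575.4, -63.4, 43.9]
tcp_rot: [3.14, -0.004, 0.321]
contact_force: [-0.6, -1.9, 18.4]
opening: 0.196
```

```bash
python3 - <<'E'
from h import *
P=[r.grab_frame('scene')[0][130:310,180:380],r.grab_frame('top')[0][60:240,180:380]]
s=r.sense();print(s['eef_pos'],s['contact_force'])
cv2.imwrite('pics/e.png',cv2.resize(np.hstack(P),(800,360),interpolation=2)[:,:,::-1])
E
```

```text
[575.40530356 -63.43512626  43.907565  ] [-1.18211965 -2.72174985 18.85189889]
```

View pics/e.png

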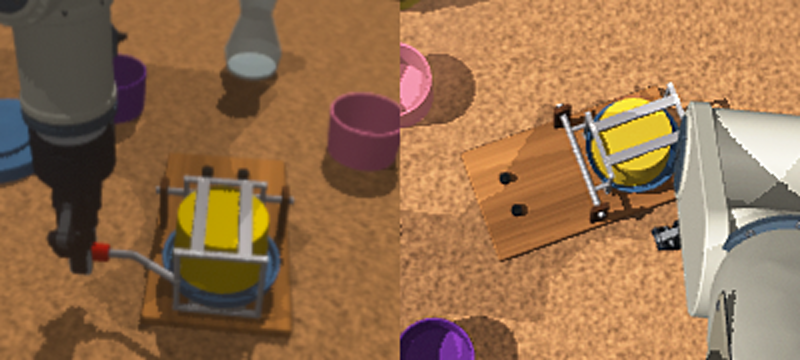

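The tub is upside down on the saucer and the cage is at its stop, with 18 N upward reaction. I'll relieve the pressure, open and lift away.

Emit:
move_arm([
  {"tx": 0, "ty": 0, "tz": -0.1, "rx": 0, "ry": 0, "rz": 0, "gripper": -1},
  {"tx": 0, "ty": 0, "tz": 0, "rx": 0, "ry": 0, "rz": 0, "gripper": -0.4},
  {"tx": 0, "ty": 0, "tz": 0, "rx": 0, "ry": 0, "rz": 0, "gripper": 0},
  {"tx": 0, "ty": 0, "tz": 0, "rx": 0, "ry": 0, "rz": 0, "gripper": 0.3},
  {"tx": 0, "ty": 0, "tz": 0, "rx": 0, "ry": 0, "rz": 0, "gripper": 0.3},
  {"tx": 0, "ty": 0, "tz": 0, "rx": 0, "ry": 0, "rz": 0, "gripper": 0.3},
], squeeze=35)

```text
clock: 11.55
eef_pos: [572.8, -63.0, 41.8]
tcp_rot: [-3.141, 0.001, 0.321]
contact_force: [-1.0, -0.1, 0.4]
opening: 0.649
```

Emit:
move_arm([
  {"tx": 0, "ty": 0, "tz": -0.5, "rx": 0, "ry": 0, "rz": 0, "gripper": 0.3},
  {"tx": 0, "ty": 0, "tz": -1, "rx": 0, "ry": 0, "rz": 0, "gripper": 0.3},
  {"tx": 0, "ty": 0, "tz": -2, "rx": 0, "ry": 0, "rz": 0, "gripper": 0.3},
  {"tx": 0, "ty": 0, "tz": -3, "rx": 0, "ry": 0, "rz": 0, "gripper": 0.3},
  {"tx": 0, "ty": 0, "tz": -3, "rx": 0, "ry": 0, "rz": 0, "gripper": 0.3},
  {"tx": 0, "ty": 0, "tz": -3, "rx": 0, "ry": 0, "rz": 0, "gripper": 0.3},
  {"tx": -3, "ty": 1, "tz": -3, "rx": 0, "ry": 0, "rz": 0, "gripper": 0.3},
  {"tx": -3, "ty": 1, "tz": -3, "rx": 0, "ry": 0, "rz": 0, "gripper": 0.3},
  {"tx": -4, "ty": 2, "tz": -1, "rx": 0, "ry": 0, "rz": 0, "gripper": 0.3},
  {"tx": -4, "ty": 2, "tz": 0, "rx": 0, "ry": 0, "rz": 0, "gripper": 0.3},
  {"tx": 0, "ty": 0, "tz": 0, "rx": 0, "ry": 0, "rz": 0, "gripper": 0.3},
], squeeze=35)

```text
clock: 12.65
eef_pos: [456.0, -166.6, 238.4]
tcp_rot: [3.14, 0.0, 0.318]
contact_force: [-0.1, 0.1, 0.5]
opening: 0.652
```

```bash
python3 - <<'E'
from m import *
P=[];o={}
for n,sl in(('scene',(slice(130,310),slice(180,380))),('top',(slice(60,240),slice(180,380)))):
    p,d=r.grab_frame(n);P.append(p[sl]);o[n]=(ext(n),ends(p)[2],p,d)
    for q in('tub_mid','saucer_mid'):
        print(n,q,[(x['confidence'],np.round(x['location'])) for x in r.place_of(q,n)][:4])
print('sleeve',o['top'][1],tri([(e,*c) for e,c,_,_ in o.values()]))
e,_,p,d=o['top'];q=p.astype(int)
v,u=np.nonzero((q[...,0]>150)&(q[...,1]>130)&(q[...,2]<60))
W=np.array([w(e,a,b,d[b,a]) for a,b in zip(u,v)])
k=np.hypot(W[:,0]-665,W[:,1]+-20)<120;k&=W[:,2]>20;print('tub top',W[k].mean(0),W[k].max(0),W[k].min(0))
s=r.sense();print(s['clock'],s['eef_pos'],s['contact_force'])
cv2.imwrite('pics/f.png',cv2.resize(np.hstack(P),(800,360),interpolation=2)[:,:,::-1])
E
```

```text
scene tub_mid [(0.91, array([196., 361.])), (0.9, array([176., 239.])), (0.74, array([250., 288.]))]
scene saucer_mid [(0.93, array([199., 177.]))]
top tub_mid [(0.95, array([134., 294.])), (0.91, array([104., 175.])), (0.89, array([242., 199.]))]
top saucer_mid [(0.86, array([283., 256.]))]
sleeve [328.00729927 176.59124088] [575.91618935 -60.78616104  66.10370404]
tub top [677.43471466  17.95780957  88.96215274] [751.01104703  60.39098532 101.54023861] [646.74029625 -31.35489584  36.39422835]
12.95 [ 459.92791166 -163.51691621  237.15752013] [-0.61524958  0.26818121 -0.29857629]
```

View pics/f.png

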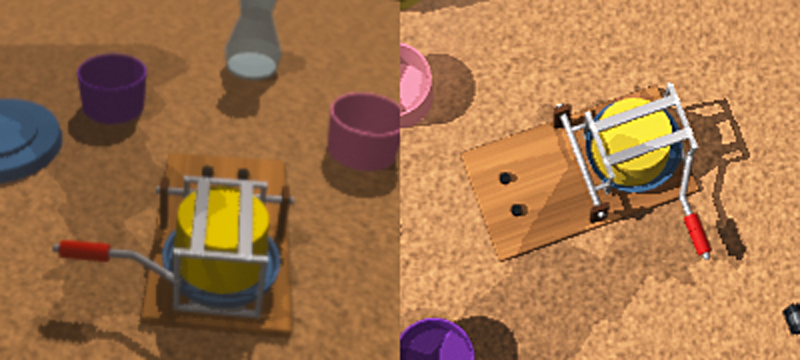

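The tub stands mouth-down, centred on the saucer. The sleeve triangulates at z = 66, about its starting reading of 68, so the cage is fully over. The arm is clear.

```bash
python3 -c "
from rig import r
print(r.sign_off())"
```

```text
the job is handed in; nothing more can be done
None
```

I swung the cage fully over by its red crank handle and eased it onto its stop. I then let go, moved the arm clear and handed the job in at about 13 s of the 38 s allowed. No verdict was reported.

- **Swing:** I planned it at about 0.5 rad/s, slower near the end, well under the 3 rad/s limit. The sleeve stayed in the grip throughout. The contact force read after each move stayed under about 20 N, the highest being 18 N when I pressed lightly onto the stop.
- **Final pictures:** the yellow tub stands mouth-down and centred on the blue saucer in the closed cage. The sleeve is on the far side at about (576, −61).
- **Sleeve height:** two views gave 66 mm, about 4 mm above the stated 62 mm. The same method read 68 mm at the start, so I take it as measurement bias.
- **After release:** the force on the tool was about zero and nothing else had moved.
- **What I couldn't confirm:** the network did not find the saucer under the tub in the last pictures. I judged the centring and seating by eye and did not measure them.
- **Refused calls:** my first two move calls were refused because the rows left fields out. Nothing moved.

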